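# Set the edge guide for a new print frame

## Task

Set up the frame guide: turn the red grip on the eccentric counter-clockwise (seen from above) until its white pointer stands over the green mark, which opens the gap between fence and black jaw. Then check the gap with the yellow gauge: slide it down between the two until it stands upright on the base plate, and let go, leaving the eccentric on its mark.

Things in the scene. Friction and masses are not known exactly. Their poses are not given: they have to be found in the camera images.
- cam (a joint): the eccentric's turn in rad: 0 = jaw closest (gap 14 mm), growing counter-clockwise seen from above to 1.6 (gap 37 mm). The green mark spans 0.80 to 1.29; at its middle, 1.03, the gap is about 29 mm (25.5 and 33 mm at its ends). Starts at 0 to 0.4, stays where it is left; turning takes about 0.2 N m.
- cam_grip (a point): red bar grip on the eccentric: 46 mm long, 14 mm thick, from 44 to 80 mm above the table. The point is its centre, on the upright turning axis, 62 mm above the table; x along the bar, to the white pointer's side, turning with it; z up. All else on the guide is below 42 mm, so it is pinched across its thickness from above and twisted about its axis.
- lane (a point): gap of the fixed guide: point on the blue base plate's top (10 mm above the table), midway between aluminium fence and black sliding jaw when the eccentric is at 1.03. x along the gap (70 mm long; the gauge's long side goes along x, either way round), y from fence to jaw and eccentric (axis at y 55 mm), z up. Both rise to 40 mm above the table; their top 14 mm flare outward 8 mm each as a lead-in.
- gauge_center (a point): loose yellow gauge, standing beside a red (34 mm) and a blue (16 mm) one: body 50 (x) by 24 (y) by 42 mm tall, black grip on top 36 (x) by 20 (y) by 36 mm tall; 78 mm in all, 0.12 kg. The point is its centre, 39 mm above its underside; the grip's centre is 21 mm higher. z up. Pinch the grip along x (36 mm): fingers then clear jaw and eccentric. Seated, the point is 49 mm above the table.

How it is judged:
On the way:
1. the eccentric is turned so that its pointer is over the green mark, while the yellow gauge is still out of the gap (value of joint cam between 0.8 and 1.29 rad and distance between gauge_center and lane above 0.06 m), for 0.2 s.
At the end, for the whole second after the job is handed in: The eccentric is on the green mark (0.80 to 1.29 rad) and the released yellow gauge stands in the gap: centre within 20 mm of the gap's middle lengthwise, 12 mm across, at most 5 mm above its seated height, upright within 9 degrees, in line with the gap within 14 degrees (value of joint cam between 0.8 and 1.29 rad and x of gauge_center in the frame of lane between -0.02 and 0.02 m and y of gauge_center in the frame of lane between -0.012 and 0.012 m and z of gauge_center in the frame of lane below 0.044 m and angle between gauge_center's own z axis and vertical below 0.17 rad and angle between the x axis of gauge_center and the x axis of lane, either way round below 0.26 rad); the robot touches nothing.
It also fails if it takes over 51 s, if anything falls off the work surface, if the arm or the gripper's body presses on something with over 40 N, if the wrist force passes 120 N, or if a joint passes its speed limit or range.

## Robot

A 6-joint arm with a two-finger parallel gripper is mounted at the origin on the work surface. World frame = base frame: x ahead of the robot, y to its left, z up, the work surface at z = 0. Lengths are in m, angles in rad, forces in N, time in s.
With the tool pointing down it reaches from about 0.275 to 0.75 m from the base axis. Payload 10.2 kg.
Tool frame: the origin (TCP) lies midway between the tips of the shut fingers; the grasp point (between the pads) lies 19 mm behind it (env.hold_point_z is the distance from the TCP to the grasp point, in m); x points along the fingers, z is the direction in which the jaws open and shut, and the axes are right-handed (so a half turn about x gives the same grasp; the last joint's range is limited). The gripper opens to 85 mm and grips with 20 to 120 N. Pads are 22 mm wide; open, the fingers measure 114 mm over their backs; the gripper's body (76 mm by 85 mm) begins 54 mm behind the grasp point. The pads swing forward as they close: fully open they stand 13 mm farther back than shut.
Start: joints at [-1.49, 0.313, 1.498, -0, 1.331, -0.223], TCP at [0.157, -0.501, 0.208] pointing down, gripper open.
Joint ranges: [-2.94, 2.94], [-0.97, 2.17], [0.19, 2.56], [-1.23, 4.37], [0.02, 3.11], [-2.88, 2.88]. Speed limits (rad/s): [2.39, 2.39, 3.01, 3.14, 3.14, 3.14].

## Interface

Orientations are given as a unit quaternion [x, y, z, w].
In Python, from bench import env, kinematics, monitor, eyes, job gives the robot as it stands. The module is installed in compiled form; this text tells all that it offers. Calls block until the motion is done:
- env.reach(position, orientation): joint-space move of the TCP to a pose.
- env.movel(position, velocity=0.15, frame=None, guard=None): straight line of the TCP; frame=None keeps the orientation; velocity is the mean speed in m/s. With guard (N) it stops when the force on the tool has changed by that much, and returns True; else False.
- env.set_joints(angles): joint-space move.
- env.release() and env.close_gripper(effort=None): open the fingers fully, or close them until they stop; effort is the grip in N (None keeps the last).
- env.hold(seconds).
- kinematics.ik(position, orientation): joint angles nearest the present ones, or None.
- monitor.sense(): the state.
- eyes.grab_frame(name): name is "side" or "top"; returns a dict with "frame" (420x560x3 uint8, red, green, blue), "mtx" (3x3 intrinsics, pixels), "k1" (the pictures are not rectified: a ray, as slopes to the right and down, at radius r is drawn at 1 + k1 r^2 times it, then the intrinsics apply), "view" (4x4, takes a point from world to camera coordinates). Camera axes: x right, y down, z forward; pixel columns grow to the right and rows downward; lengths in m; the calibration is good to about 2 mm. A picture is of the moment at which its call begins. There is no depth.
A pose or a line that the arm cannot do raises env.MotionError and nothing moves.
- job.hand_in(): hands the job in, once; it reports no verdict.
The state is a dict: "clock": time; "joints": joint angles; "qvel": joint speeds; "joint_efforts": joint torques, N m; "position": TCP position; "ee_rot": TCP orientation; "contact_force": force on the tool from outside, world axes, zero at the start; "ft_torque": the same for the moment, N m; "finger_gap": opening from 0.0 (shut) to 1.0 (fully open).
Only numpy, scipy, OpenCV 4.12 (cv2) and the standard library are available. Lean on these libraries where they do the work, as an engineer would, in place of code of your own. Each camera call takes 0.05 s, during which the arm holds its last target.

## Working session

There is one attempt and no reset: what is moved stays moved. The work goes in short steps, each a Python script; the robot and the scene stay as the last script left them, time stands still between calls to the robot, and variables do not carry over. Pictures are saved under pics/ and viewed, and the job is handed in when it is done.

```bash
mkdir -p pics; cat > h.py <<'E'
import numpy as np, cv2
from bench import env, kinematics, monitor, eyes, job
def snap(n,f):
    d=eyes.grab_frame(n); cv2.imwrite('pics/'+f,d['frame'][:,:,::-1]); np.savez('pics/'+f+'.npz',**d); return d
def ray(d,u,v):
    m=np.array(d['mtx']);k=float(d['k1'])
    p=np.array([(u-m[0,2])/m[0,0],(v-m[1,2])/m[1,1]]);q=p.copy()
    for _ in range(30): q=p/(1+k*(q@q))
    V=np.array(d['view']);R=V[:3,:3];t=V[:3,3]
    return -R.T@t, R.T@np.array([q[0],q[1],1])
def onz(d,u,v,z):
    c,r=ray(d,u,v); return c+r*(z-c[2])/r[2]
def proj(d,P):
    m=np.array(d['mtx']);V=np.array(d['view']);p=V[:3,:3]@np.array(P)+V[:3,3]
    q=p[:2]/p[2];q=q*(1+float(d['k1'])*(q@q));return np.array([m[0,0]*q[0]+m[0,2],m[1,1]*q[1]+m[1,2]])
E
python3 - <<'E'
from h import *
for n in('top','side'):
    d=snap(n,n+'0.png'); print(n,d['mtx'],d['k1'],ray(d,280,210))
s=monitor.sense();print(s['clock'],s['position'],s['ee_rot'],s['finger_gap'],env.hold_point_z)
E
```

```text
top [[450.42986346   0.         279.97932776]
 [  0.         450.42986346 210.71718339]
 [  0.           0.           1.        ]] -0.11988008459418906 (array([ 0.44559171, -0.0389317 ,  0.73075644]), array([ 0.15467161, -0.02390695, -0.98767793]))
side [[456.91309869   0.         277.8004562 ]
 [  0.         456.91309869 208.44155098]
 [  0.           0.           1.        ]] -0.0931397202331244 (array([ 0.46895768, -0.52116407,  0.62135253]), array([ 0.10448138,  0.66222633, -0.74200724]))
0.1 [ 0.1570151  -0.5007176   0.20780568] [ 0.41887349  0.57015911 -0.41829662  0.56964158] 0.9982612283479612 0.0187
```

View pics/top0.png

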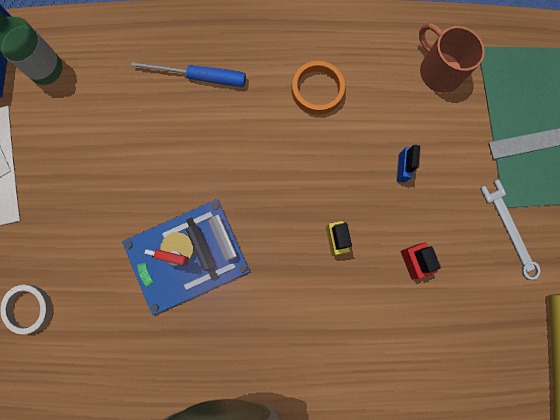

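View pics/side0.png

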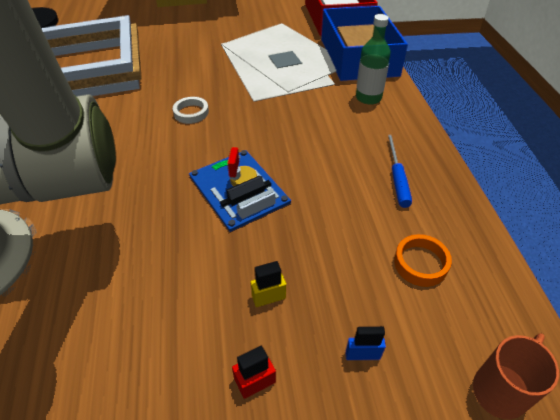

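The top view shows the guide around (187,257) with its grip at (168,257), pointer at (149,252) and green mark at (145,274). The yellow gauge is at (341,237). I'll enlarge both crops next.

```bash
python3 - <<'E'
import cv2
a=cv2.imread('pics/top0.png');b=cv2.imread('pics/side0.png')
cv2.imwrite('pics/c1.png',cv2.resize(a[190:325,110:260],None,fx=4.4,fy=4.4,interpolation=cv2.INTER_CUBIC))
l=cv2.resize(a[210:265,320:365],None,fx=8,fy=8,interpolation=cv2.INTER_CUBIC)
r=cv2.resize(b[255:310,240:295],None,fx=8,fy=8,interpolation=cv2.INTER_CUBIC)
cv2.imwrite('pics/c2.png',cv2.hconcat([l,r]))
E
```

```text
(no output)
```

View pics/c1.png

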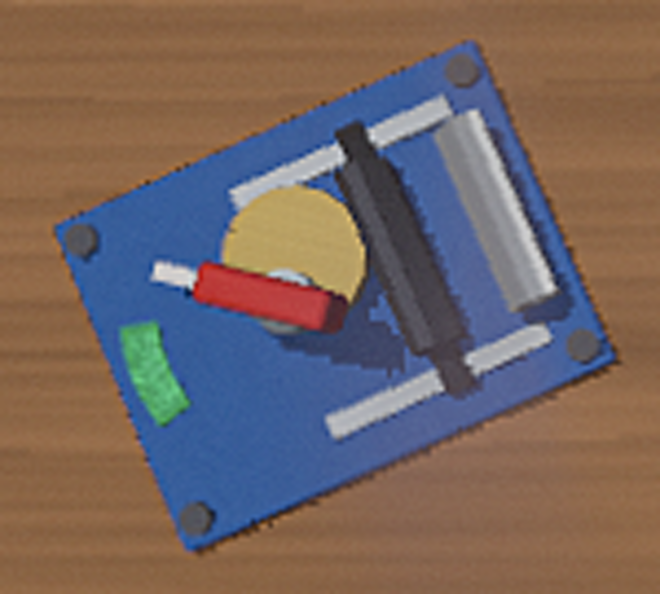

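View pics/c2.png

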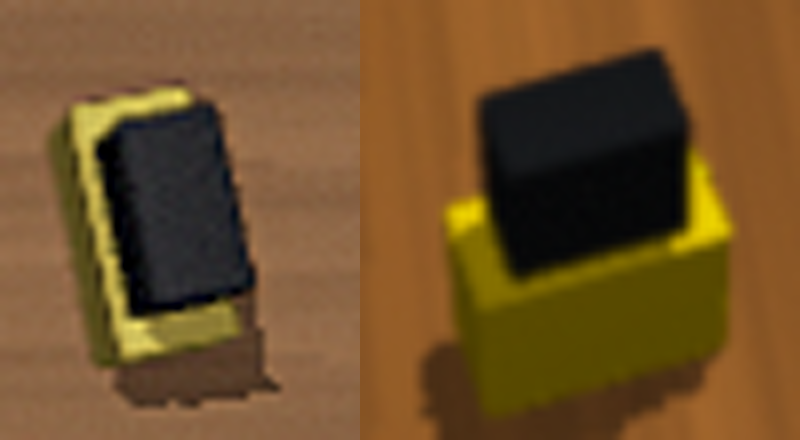

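```bash
cat > load.py <<'E'
from h import *
T=dict(np.load('pics/top0.png.npz'));S=dict(np.load('pics/side0.png.npz'))
E
python3 - <<'E'
from load import *
f=lambda u,v:(110+u/4.4-.4,190+v/4.4-.4)
C=[onz(T,*f(u,v),.01)[:2] for u,v in[(55,230),(475,42),(615,360),(192,550)]]
print('plate',np.round(C,4)); 
for i in range(4):
  e=C[(i+1)%4]-C[i];print(np.linalg.norm(e),np.degrees(np.arctan2(e[1],e[0])))
sc=[onz(T,*f(u,v),.012)[:2] for u,v in[(82,241),(463,70),(583,346),(196,518)]];print('screws',np.round(sc,4),np.mean(sc,0),np.mean(C,0))
for i in range(4):
  e=sc[(i+1)%4]-sc[i];print(np.linalg.norm(e),np.degrees(np.arctan2(e[1],e[0])))
g=[onz(T,*f(u,v),.08)[:2] for u,v in[(203,262),(193,297)]];print('grip end',np.round(g,4))
g=lambda u,v:(320+u/8-.4,210+v/8-.4)
print('gauge body top (y edge)',[np.round(onz(T,*g(u,v),.042)[:2],4) for u,v in[(72,103),(185,88),(122,362),(240,335)]])
print('gauge grip top',[np.round(onz(T,*g(u,v),.078)[:2],4) for u,v in[(118,120),(212,103),(252,288),(150,308)]])
E
```

```text
plate [[ 0.5087  0.1994]
 [ 0.5772  0.0449]
 [ 0.4602 -0.0065]
 [ 0.3931  0.1459]]
0.1689983086137243 -66.07261598810415
0.1278508456426154 -156.31054992932533
0.16651043841752272 113.7418844429461
0.12732570659165848 24.808423028627452
screws [[0.5044 0.1885]
 [0.5665 0.049 ]
 [0.4653 0.0049]
 [0.4046 0.1441]] [0.48519986 0.09663516] [0.48481032 0.09593342]
0.15265242309558644 -66.0304092870725
0.11037144465357396 -156.48343761261665
0.1518332144207222 113.5365350787107
0.10922042365986992 23.943815445322294
grip end [[0.4917 0.1261]
 [0.4802 0.1292]]
gauge body top (y edge) [array([ 0.5332, -0.1306]), array([ 0.5359, -0.1527]), array([ 0.4831, -0.1388]), array([ 0.4879, -0.1618])]
gauge grip top [array([ 0.5254, -0.1342]), array([ 0.5284, -0.1517]), array([ 0.4943, -0.1579]), array([ 0.4909, -0.139 ])]
```

```bash
cat > fit.py <<'E'
from load import *
from scipy.optimize import minimize
K=4
def hull(d,c,yaw,L,W,z0,z1,roi):
    R=np.array([[np.cos(yaw),-np.sin(yaw)],[np.sin(yaw),np.cos(yaw)]])
    P=[proj(d,[*(np.array(c)+R@np.array([sx*L/2,sy*W/2])),z]) for sx in(-1,1) for sy in(-1,1) for z in(z0,z1)]
    P=(np.array(P)-np.array(roi[:2])+.5)*K
    m=np.zeros((roi[3]*K,roi[2]*K),np.uint8)
    h=cv2.convexHull(P.astype(np.float32))
    cv2.fillPoly(m,[np.round(h*16).astype(np.int32)],1,shift=4); return m
def mask(d,roi,kind):
    x,y,w,h=roi;im=cv2.resize(d['frame'][y:y+h,x:x+w],None,fx=K,fy=K,interpolation=cv2.INTER_CUBIC).astype(int)
    r,g,b=im[...,0],im[...,1],im[...,2]
    if kind=='red': m=(r>80)&(r>2.2*g)&(r>2.2*b)
    if kind=='yel': m=(g>60)&(g>.72*r)&(b<.55*g)|(np.abs(r-g)<25)&(b<.5*g)&(g>50)
    if kind=='blk': m=(im.max(2)<50)
    m=m.astype(np.uint8); n,l,s,_=cv2.connectedComponentsWithStats(m); i=1+np.argmax(s[1:,4]); return (l==i).astype(np.uint8)
def fit(views,boxes,x0):
    # views: (d,roi,mask); boxes list of L,W,z0,z1
    def iou(p):
        t=0
        for d,roi,m in views:
            q=np.zeros_like(m)
            for b in boxes:q|=hull(d,p[:2],p[2],*b,roi)
            t+=1-(q&m).sum()/max((q|m).sum(),1)
        return t/len(views)
    best=None
    r=minimize(iou,x0,method='Nelder-Mead',options=dict(initial_simplex=[x0]+[np.array(x0)+e for e in([.006,0,0],[0,.006,0],[0,0,.15])],xatol=1e-5,fatol=1e-5,maxiter=400))
    return np.round(r.x,4),round(r.fun,3)
E
cat > run1.py <<'E'
from fit import *
rt=(140,235,60,45);rs=(215,140,40,50)
A=(T,rt,mask(T,rt,'red'));B=(S,rs,mask(S,rs,'red'))
box=[(.046,.014,.044,.08)]
for v in([A],[B],[A,B]):print('grip',fit(v,box,[.48,.108,1.75]))
gt=(320,210,50,60);gs=(240,255,55,55)
def un(d,r):return mask(d,r,'yel')|mask(d,r,'blk')
A2=(T,gt,un(T,gt));B2=(S,gs,un(S,gs))
box=[(.05,.024,0,.042),(.036,.02,.042,.078)]
for v in([A2],[B2],[A2,B2]):print('gauge',fit(v,box,[.509,-.146,.18]))
r=[cv2.resize(np.where(m[2][...,None]>0,255,0).astype(np.uint8),(300,280)) for m in(A,B,A2,B2)]
cv2.imwrite('pics/m.png',cv2.vconcat([cv2.hconcat(r[:2]),cv2.hconcat(r[2:])]))
E
python3 run1.py
```

```text
grip (array([0.482 , 0.1123, 1.3637]), np.float64(0.256))
grip (array([0.4817, 0.1131, 1.4315]), np.float64(0.321))
grip (array([0.4817, 0.1116, 1.3847]), np.float64(0.304))
gauge (array([ 0.5104, -0.146 ,  0.1915]), np.float64(0.116))
gauge (array([ 0.5104, -0.1457,  0.1224]), np.float64(0.075))
gauge (array([ 0.5105, -0.1456,  0.1708]), np.float64(0.099))
```

View pics/m.png

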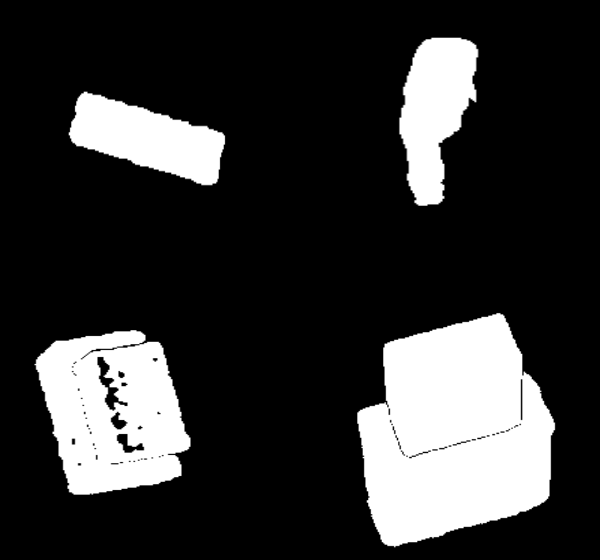

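```bash
python3 - <<'E'
from fit import *
out=[]
for d,roi in((T,(130,215,75,75)),(S,(195,130,75,75))):
    x,y,w,h=roi; im=cv2.resize(d['frame'][y:y+h,x:x+w],None,fx=5,fy=5,interpolation=cv2.INTER_CUBIC)[:,:,::-1].copy()
    R=lambda t:np.array([[np.cos(t),-np.sin(t)],[np.sin(t),np.cos(t)]])
    for sx in(-1,1):
     for sy in(-1,1):
      for z in(.044,.08):
        p=proj(d,[*(np.array([.482,.1123])+R(1.364)@[sx*.023,sy*.007]),z]);q=((p-[x,y]+.5)*5).astype(int)
        cv2.circle(im,tuple(map(int,q)),2,(255,255,0) if z>.05 else (255,0,255),-1)
    out.append(im)
cv2.imwrite('pics/c3.png',cv2.hconcat(out))
E
```

```text
(no output)
```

View pics/c3.png

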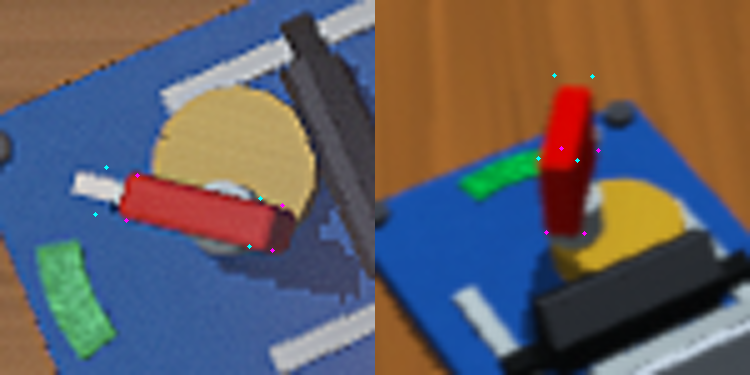

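```bash
sed -i 's/\[.48,.108,1.75\]/[.482,.105,1.3]/' run1.py; python3 run1.py | head -3; python3 - <<'E'
from fit import *
print(proj(T,[.482,.105,.08]),proj(T,[.482,.105,.044]))
# top face corners from c3 (cubic 5x crop)
f=lambda u,v:(130+u/5-.4,215+v/5-.4)
P=[onz(T,*f(u,v),.08)[:2] for u,v in[(137,175),(122,210),(268,249),(283,208)]];print(np.round(P,4),np.mean(P,0))
for a,b in((0,3),(1,2),(0,1)):
  e=P[a]-P[b];print(np.linalg.norm(e),np.arctan2(e[1],e[0]))
f=lambda u,v:(195+(u-375)/5-.4,130+v/5-.4)
P=[onz(S,*f(u,v),.08)[:2] for u,v in[(562,87),(590,87),(540,165),(578,168)]];print(np.round(P,4),np.mean(P,0))
E
```

```text
grip (array([0.4812, 0.109 , 1.3132]), np.float64(0.253))
grip (array([0.4816, 0.1126, 1.4401]), np.float64(0.319))
grip (array([0.4815, 0.1093, 1.3893]), np.float64(0.308))
[170.04689951 255.80393488] [175.20376171 257.09870729]
[[0.4911 0.1243]
 [0.481  0.1284]
 [0.4695 0.0857]
 [0.4813 0.0815]] [0.4807139  0.10496874]
0.04387772302214554 1.3459759773108373
0.044255409518501196 1.3093254297955748
0.01093180134942741 -0.3905168553734295
[[0.4822 0.1289]
 [0.4923 0.1273]
 [0.471  0.0875]
 [0.4841 0.0839]] [0.48241156 0.10690171]
```

```bash
cat >> h.py <<'E'
from scipy.spatial.transform import Rotation as Rn
def quat(a):
    x=np.array([0,0,-1.]);z=np.array([np.cos(a),np.sin(a),0]);return Rn.from_matrix(np.c_[x,np.cross(z,x),z]).as_quat()
def down_yaw(q):
    z=Rn.from_quat(q).as_matrix()[:,2];return np.arctan2(z[1],z[0])
AX=np.array([.4815,.1055]);LY=np.radians(113.9);LX=LY-np.pi/2
yh=np.array([np.cos(LY),np.sin(LY)]);xh=np.array([np.cos(LX),np.sin(LX)])
LANE=AX-.055*yh
E
python3 - <<'E'
from load import *
import math
f=lambda u,v:(130+u/5-.4,215+v/5-.4)
for n,(u,v) in dict(mid=(72,300),a=(58,243),b=(98,342)).items():
    p=onz(T,*f(u,v),.0105)[:2];e=p-AX;print(n,np.round(p,4),np.linalg.norm(e),math.atan2(e[1],e[0]))
p=onz(T,*f(80,184),.05)[:2];e=p-AX;print('ptr',math.atan2(e[1],e[0]),np.linalg.norm(e))
print('lane',LANE,LX)
m=T['frame'][:,:,::-1].copy()
m=cv2.resize(m[190:325,110:260],None,fx=4.4,fy=4.4)
def dot(x,y,z,c):
    p=proj(T,[*(LANE+x*xh+y*yh),z]);cv2.circle(m,tuple(map(int,(p-[110,190]+.5)*4.4)),3,c,-1)
for x in(-.035,.035):
    dot(x,-.0145,.01,(0,0,255));dot(x,-.0145,.026,(0,255,0));dot(x,-.0225,.04,(255,255,0))
dot(0,0,.01,(255,0,255))
cv2.imwrite('pics/c4.png',m)
for a in(LX+0,):pass
for nm,P,a in(('grip',[*AX,.046],1.33-np.pi/2),('grip+',[*AX,.046],1.33+np.pi/2),('gauge',[.5105,-.1457,.041],.17),('gauge+',[.5105,-.1457,.041],.17+np.pi),('lane',[*LANE,.06],LX),('lane+',[*LANE,.06],LX+np.pi)):
    print(nm,np.round(kinematics.ik(np.array(P),quat(a)),3))
E
```

```text
mid [0.4561 0.1619] 0.06180299614876648 1.9939681999054644
a [0.4743 0.1668] 0.061765970158163104 1.688054098631409
b [0.4428 0.1532] 0.061385339092428264 2.2528142745481397
ptr 1.367355477318528 0.04467281634428177
lane [0.50378279 0.05521603] 0.4171336912266448
grip [-0.022  0.443  1.785 -0.     0.914  0.218]Traceback (most recent call last):
  File "<stdin>", line 18, in <module>
    return _wrapfunc(a, 'round', decimals=decimals, out=out)
    return _wrapit(obj, method, *args, **kwds)
    result = getattr(arr, method)(*args, **kwds)
TypeError: unsupported operand type(s) for *: 'NoneType' and 'float'
```

View pics/c4.png

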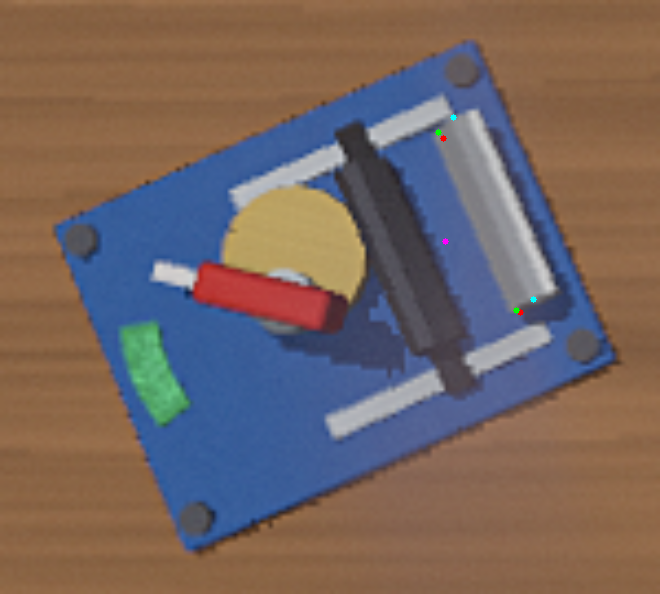

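The projected fence face fits the picture, which confirms the lane pose. The mark's mid direction (1.985 rad) also agrees with the lane's y axis (1.988). Next I turn the eccentric.

```bash
python3 - <<'E'
from h import *
def st(n):
    s=monitor.sense();print(n,round(s['clock'],2),np.round(s['position'],4),round(down_yaw(s['ee_rot']),3),round(s['finger_gap'],3),np.round(s['contact_force'],1),round(s['joints'][5],3))
a=1.335-np.pi/2
env.reach(np.array([*AX,.14]),quat(a));st('above')
env.movel(np.array([*AX,.048]),velocity=.1,guard=15);st('down')
env.close_gripper(60);st('grip')
q=np.array(monitor.sense()['joints']);
qt=kinematics.ik(np.array([*AX,.048]),quat(LX));print(q,qt)
E
```

```text
above 2.55 [0.4817 0.1049 0.1401] -0.237 1.0 [-0.3 -0.3 -0.4] 0.213
down 3.62 [0.4819 0.1055 0.0485] -0.236 1.001 [ 0.5 -0.2  0.1] 0.213
grip 4.28 [0.4803 0.1058 0.0483] -0.236 0.138 [-7.3  0.9  8.9] 0.213
[-2.20539244e-02  4.38374603e-01  1.78418302e+00  3.33561619e-04
  9.21934570e-01  2.13383365e-01] [-2.24871977e-02  4.39426179e-01  1.78339995e+00 -4.44089210e-16
  9.18766529e-01 -4.39620889e-01]
```

```bash
python3 - <<'E'
from h import *
def st(n):
    s=monitor.sense();print(n,round(s['clock'],2),np.round(s['position'],4),round(down_yaw(s['ee_rot']),3),round(s['finger_gap'],3),np.round(s['contact_force'],1),np.round(s['ft_torque'],2))
q0=np.array(kinematics.ik(np.array([.4803,.1058,.048]),quat(1.335-np.pi/2)))
for i in(1,2,3,4):
    q=q0.copy();q[5]+=-.653*i/4;env.set_joints(q);st(i)
snap('top','t1.png');d=snap('side','s1.png')
E
python3 - <<'E'
import cv2
a=cv2.imread('pics/t1.png');b=cv2.imread('pics/s1.png')
cv2.imwrite('pics/c5.png',cv2.hconcat([cv2.resize(a[200:320,115:255],(420,360)),cv2.resize(b[120:240,180:300],(360,360))]))
E
```

```text
1 4.56 [0.4805 0.1058 0.0483] -0.076 0.141 [-0.3 -0.3  4. ] [-0.01  0.15  0.14]
2 4.84 [0.4808 0.1057 0.0483] 0.085 0.141 [1.3 0.1 4.3] [-0.04 -0.22  0.19]
3 5.12 [0.481  0.1058 0.0483] 0.247 0.139 [3.8 1.1 3.7] [ 0.08 -0.65  0.2 ]
4 5.41 [0.4813 0.1059 0.0483] 0.412 0.141 [6.2 0.8 3.2] [ 0.24 -0.9   0.18]
```

View pics/c5.png

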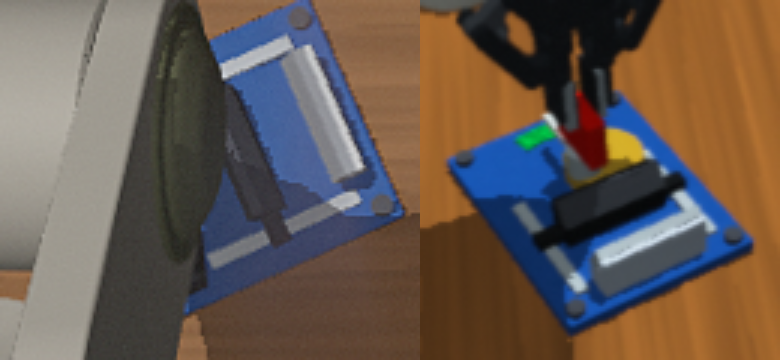

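The gap has opened and the bar has turned with the gripper. I'll let go, look, and pick up the gauge.

```bash
python3 - <<'E'
from h import *
def st(n):
    s=monitor.sense();print(n,round(s['clock'],2),np.round(s['position'],4),round(down_yaw(s['ee_rot']),3),round(s['finger_gap'],3),np.round(s['contact_force'],1))
env.release();st('open')
p=monitor.sense()['position']
env.movel(np.array([p[0],p[1],.14]),velocity=.15);st('up')
g=[.5102,-.1457]
env.reach(np.array([*g,.13]),quat(.17));st('over gauge')
snap('top','t2.png');snap('side','s2.png')
E
python3 - <<'E'
import cv2
a=cv2.imread('pics/t2.png');b=cv2.imread('pics/s2.png')
cv2.imwrite('pics/c6.png',cv2.hconcat([cv2.resize(a[200:320,115:255],(420,360)),cv2.resize(b[200:320,210:330],(360,360))]))
E
```

```text
open 6.21 [0.4803 0.1058 0.048 ] 0.417 0.999 [ 0.1  0.5 -0.1]
up 6.97 [0.4798 0.1058 0.1392] 0.417 0.996 [ 0.5  1.  -0.3]
over gauge 7.97 [ 0.5101 -0.1446  0.1297] 0.171 0.997 [ 0.9  0.4 -0.3]
```

View pics/c6.png

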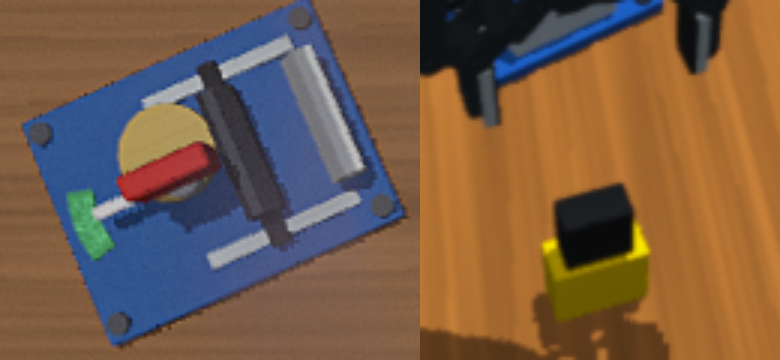

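The pointer tip, at (97,213) in the crop, sits in the middle of the green mark, and the bar is parallel to the plate's edge. Now I grasp the gauge.

```bash
python3 - <<'E'
from h import *
def st(n):
    s=monitor.sense();print(n,round(s['clock'],2),np.round(s['position'],4),round(down_yaw(s['ee_rot']),3),round(s['finger_gap'],3),np.round(s['contact_force'],1))
g=[.5103,-.1457]
print(env.movel(np.array([*g,.044]),velocity=.1,guard=12));st('down')
env.close_gripper(40);st('grip')
p=monitor.sense()['position']
env.movel(np.array([p[0],p[1],.15]),velocity=.12);st('lift')
L=LANE+[-.0008,.0003]
env.reach(np.array([*L,.15]),quat(LX));env.hold(.3);st('over lane')
snap('top','t3.png');snap('side','s3.png')
E
python3 - <<'E'
import cv2
a=cv2.imread('pics/t3.png');b=cv2.imread('pics/s3.png')
cv2.imwrite('pics/c7.png',cv2.hconcat([cv2.resize(a[180:320,115:275],(400,350)),cv2.resize(b[90:250,170:330],(400,350))]))
E
```

```text
False
down 9.07 [ 0.5107 -0.1459  0.0446] 0.17 1.0 [-0.9 -0.1  0.2]
grip 9.59 [ 0.5104 -0.1458  0.0444] 0.17 0.406 [-1.9 -0.2  4.8]
lift 10.62 [ 0.51   -0.1456  0.1492] 0.17 0.407 [ 0.5  0.1 -1.1]
over lane 11.75 [0.5032 0.0547 0.1499] 0.416 0.408 [ 0.  -0.1 -1.3]
```

View pics/c7.png

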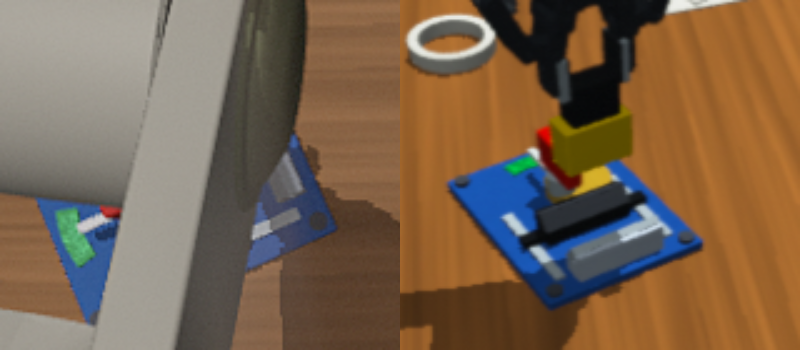

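```bash
python3 - <<'E'
from h import *
def st(n):
    s=monitor.sense();print(n,round(s['clock'],2),np.round(s['position'],4),round(down_yaw(s['ee_rot']),3),round(s['finger_gap'],3),np.round(s['contact_force'],1),np.round(s['ft_torque'],2))
L=LANE+[-.0008,.0003]
env.movel(np.array([*L,.092]),velocity=.1);st('pre')
for z in(.075,.062,.0535):
    r=env.movel(np.array([*L,z]),velocity=.03,guard=10);st((z,r))
    if r:break
snap('side','s4.png')
E
python3 - <<'E'
import cv2
b=cv2.imread('pics/s4.png')
cv2.imwrite('pics/c8.png',cv2.resize(b[110:250,170:310],(560,560),interpolation=2))
E
```

```text
pre 12.58 [0.5033 0.0555 0.0925] 0.417 0.407 [ 0.8 -0.4 -1. ] [-0.04 -0.01 -0.01]
(0.075, False) 13.3 [0.5031 0.0555 0.0751] 0.417 0.408 [ 1.1 -0.5  0.4] [0.03 0.04 0.  ]
(0.062, False) 13.88 [0.503  0.0555 0.062 ] 0.417 0.41 [ 0.3 -1.  -0.6] [ 0.01  0.   -0.  ]
(0.0535, True) 14.2 [0.5032 0.0554 0.0544] 0.417 0.407 [-1.6 -0.6  6.6] [0.02 0.13 0.06]
```

View pics/c8.png

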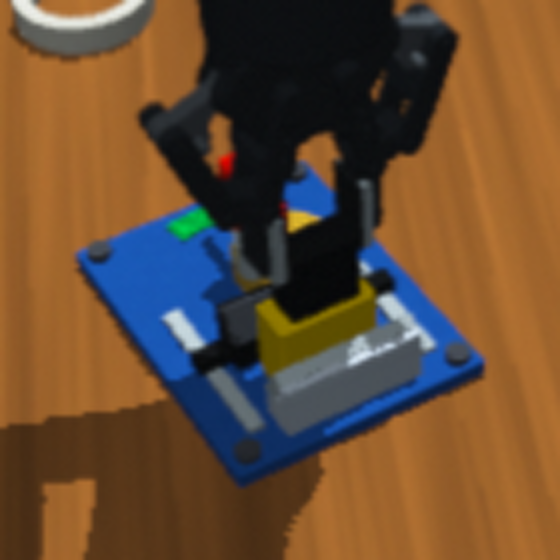

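Contact came at TCP z = 0.0544, exactly the predicted seated height, with the gauge between fence and jaw. I'll release, retreat and check.

```bash
python3 - <<'E'
from h import *
def st(n):
    s=monitor.sense();print(n,round(s['clock'],2),np.round(s['position'],4),round(s['finger_gap'],3),np.round(s['contact_force'],1))
env.release();st('open')
p=monitor.sense()['position']
env.movel(np.array([p[0],p[1],.17]),velocity=.1);st('up')
env.reach(np.array([.40,-.25,.22]),quat(LX));st('away')
snap('top','t5.png');snap('side','s5.png')
E
python3 - <<'E'
import cv2
a=cv2.imread('pics/t5.png');b=cv2.imread('pics/s5.png')
cv2.imwrite('pics/c9.png',cv2.hconcat([cv2.resize(a[195:320,115:260],(464,400),interpolation=2),cv2.resize(b[130:240,180:300],(336,400*336//336),interpolation=2)]))
E
```

```text
open 14.8 [0.5027 0.0555 0.0538] 1.0 [ 0.4 -0.1  0.2]
up 16.11 [0.5024 0.0555 0.1694] 0.999 [0.2 0.7 0. ]
away 17.34 [ 0.4003 -0.2493  0.2197] 1.002 [ 0.7 -0.5 -0.2]
```

View pics/c9.png

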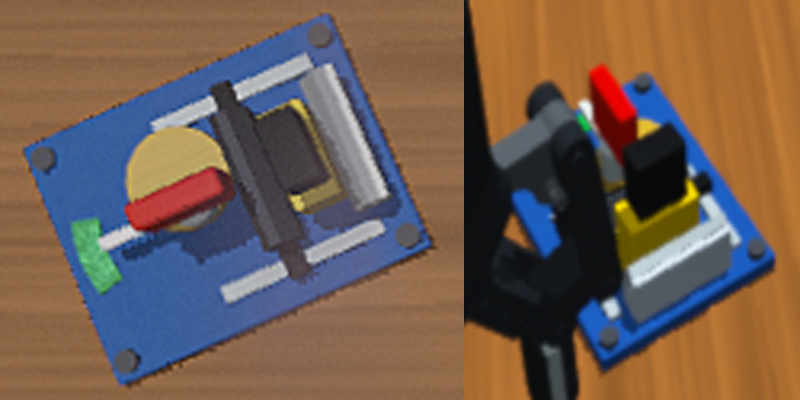

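```bash
python3 - <<'E'
from h import *
T=dict(np.load('pics/t5.png.npz'))
f=lambda u,v:(115+u/3.2-.4,195+v/3.2-.4)
P=np.array([onz(T,*f(u,v),.088)[:2] for u,v in[(258,120),(300,107),(327,181),(287,195)]])
c=P.mean(0)-LANE;print('gauge in lane',c@xh,c@yh,[np.linalg.norm(P[i]-P[i-1]) for i in range(4)])
e=P[1]-P[2];print('yaw err',np.arctan2(e[1],e[0])-LX)
P=[onz(T,*f(u,v),.08)[:2] for u,v in[(127,204),(213,169),(222,190),(138,229)]]
for a,b in((0,1),(3,2)):
    e=P[a]-P[b];print('cam',np.arctan2(e[1],e[0])-LY+1.03)
E
```

```text
gauge in lane -0.0036110296350275726 -0.002263146126467413 [np.float64(0.03622360059698761), np.float64(0.01967502954416101), np.float64(0.03549597238395991), np.float64(0.01881436565515943)]
yaw err -0.061453704318072455
cam 0.9938972703287043
cam 1.0422765616543743
```

The sizes at the seated height match the grip (36 x 19 mm), and all values are well inside tolerance.

```bash
python3 -c "
from h import *
job.hand_in();print(monitor.sense()['clock'])"
```

```text
the job is handed in; nothing more can be done
the job is handed in; nothing more can be done
```

The eccentric is on its green mark and the yellow gauge is seated in the gap and released. I handed the job in just after 17 s of the allowed 51 s; the hand-in gives no verdict.

- **Eccentric:** I pinched the red grip and turned it about 0.65 rad counter-clockwise. The last picture puts it at about 0.99 to 1.04 rad, near the middle of the mark (0.80 to 1.29), with the pointer over it.
- **Gauge:** it met the base plate exactly at the predicted seated height. In the last pictures it stands upright, about 4 mm off the middle lengthwise, 2 mm across, and 0.06 rad off the gap's line.
- **Forces:** the highest contact force I read was about 12 N, and the gripper was clear of everything at hand-in.

One check disagreed. My outline fit for the red grip was several millimetres off because its mask missed the dark end face. I used the corner measurements instead, which both cameras confirmed to about 2 mm.

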